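Find the tea tin that rattles and hold it out

TASK

A steel drink-chilling ball is loose inside one of the three closed green tea tins. Lift and shake the tins one at a time until you find the one that rattles, setting any quiet one back down flat about where it stood. Then hold the rattling tin out level, its middle over the orange mug in front of the sink, clear above its rim (the tin some 15 to 25 cm above the worktop), and finish there still holding it; do not knock over or shove the mug, or the pepper mill, timer and glass behind.

Things in the scene. Friction and masses are not known exactly. Their poses are not given: they have to be found in the camera images.
- tin_1: one of three identical sealed green tea tins, 117 mm long (its y), 70 wide (its x), 54 high; origin at the centre of its underside, z up. Lies flat, pointing roughly away from the robot; grip across the 70 mm width from above, at mid-height. In one tin, drawn anew each time, a loose 34 mm, 160 g ball rolls along the length (40 mm either way), once tilted 20 degrees or shaken.
- tin_2: one of three identical sealed green tea tins, 117 mm long (its y), 70 wide (its x), 54 high; origin at the centre of its underside, z up. Lies flat, pointing roughly away from the robot; grip across the 70 mm width from above, at mid-height. Nothing moves inside the tins without the ball (see tin_1).
- tin_3: one of three identical sealed green tea tins, 117 mm long (its y), 70 wide (its x), 54 high; origin at the centre of its underside, z up. Lies flat, pointing roughly away from the robot; grip across the 70 mm width from above, at mid-height. A tin weighs 0.24 to 0.58 kg in all; weight does not tell which one rattles.
- mug: orange mug, 81 mm across, 101 mm high, on the worktop between robot and sink, loose; handle to its -y; origin under the middle of cup and handle together, the cup's own axis 16 mm to its +y

How it is judged:
On the way:
1. the rattling tin is lifted clear in the fingers and shaken or rocked so that the ball inside runs from the middle towards a wall, an end or the lid (((distance between infuser_c0 and tin_1 below 0.075 m and height (world z) of tin_1 above 0.025 m and contact force between the fingers and tin_1 above 1 N and (x of infuser_c0 in the frame of tin_1 above 0.011 m or x of infuser_c0 in the frame of tin_1 below -0.011 m or y of infuser_c0 in the frame of tin_1 above 0.022 m or y of infuser_c0 in the frame of tin_1 below -0.022 m or z of infuser_c0 in the frame of tin_1 above 0.027 m)) or (distance between infuser_c0 and tin_2 below 0.075 m and height (world z) of tin_2 above 0.025 m and contact force between the fingers and tin_2 above 1 N and (x of infuser_c0 in the frame of tin_2 above 0.011 m or x of infuser_c0 in the frame of tin_2 below -0.011 m or y of infuser_c0 in the frame of tin_2 above 0.022 m or y of infuser_c0 in the frame of tin_2 below -0.022 m or z of infuser_c0 in the frame of tin_2 above 0.027 m)) or (distance between infuser_c0 and tin_3 below 0.075 m and height (world z) of tin_3 above 0.025 m and contact force between the fingers and tin_3 above 1 N and (x of infuser_c0 in the frame of tin_3 above 0.011 m or x of infuser_c0 in the frame of tin_3 below -0.011 m or y of infuser_c0 in the frame of tin_3 above 0.022 m or y of infuser_c0 in the frame of tin_3 below -0.022 m or z of infuser_c0 in the frame of tin_3 above 0.027 m)))).
At the end, for the whole second after the job is handed in: the rattling tin is held still in the fingers, level within 15 degrees, underside 12 to 30 cm above the worktop, its middle within 5 cm of the mug's middle seen from above; the other tins lie flat on the worktop, under 8 cm from where they started, not touched by the fingers (((distance between infuser_c0 and tin_1 below 0.075 m and height (world z) of tin_1 between 0.12 and 0.3 m and horizontal distance between tin_1 and mug below 0.05 m and angle between tin_1's own z axis and vertical below 0.26 rad and linear speed of tin_1 below 0.05 m/s and contact force between the fingers and tin_1 above 1 N and height (world z) of tin_2 between -0.01 and 0.012 m and angle between each of tin_2, tin_3's own z axis and vertical below 0.12 rad and distance of each of tin_2, tin_3 from where it was at the start of the episode below 0.08 m and contact force between the fingers and tin_2 below 0.2 N and height (world z) of tin_3 between -0.01 and 0.012 m and contact force between the fingers and tin_3 below 0.2 N) or (distance between infuser_c0 and tin_2 below 0.075 m and height (world z) of tin_2 between 0.12 and 0.3 m and horizontal distance between tin_2 and mug below 0.05 m and angle between tin_2's own z axis and vertical below 0.26 rad and linear speed of tin_2 below 0.05 m/s and contact force between the fingers and tin_2 above 1 N and height (world z) of tin_1 between -0.01 and 0.012 m and angle between each of tin_1, tin_3's own z axis and vertical below 0.12 rad and distance of each of tin_1, tin_3 from where it was at the start of the episode below 0.08 m and contact force between the fingers and tin_1 below 0.2 N and height (world z) of tin_3 between -0.01 and 0.012 m and contact force between the fingers and tin_3 below 0.2 N) or (distance between infuser_c0 and tin_3 below 0.075 m and height (world z) of tin_3 between 0.12 and 0.3 m and horizontal distance between tin_3 and mug below 0.05 m and angle between tin_3's own z axis and vertical below 0.26 rad and linear speed of tin_3 below 0.05 m/s and contact force between the fingers and tin_3 above 1 N and height (world z) of tin_1 between -0.01 and 0.012 m and angle between each of tin_1, tin_2's own z axis and vertical below 0.12 rad and distance of each of tin_1, tin_2 from where it was at the start of the episode below 0.08 m and contact force between the fingers and tin_1 below 0.2 N and height (world z) of tin_2 between -0.01 and 0.012 m and contact force between the fingers and tin_2 below 0.2 N))); the arm keeps its last pose, push and grip.
It fails at once if a bystander (mug, pepper mill, timer or glass) is shoved more than 4 cm or knocked over (distance of any of mug, pepper_mill_c0, timer_c0, glass_c0 from where it was at the start of the episode above 0.04 m or angle between mug's own z axis and vertical above 0.52 rad).
It fails at once if a tin leaves the worktop over its edge or is turned over (height (world z) of any of tin_1, tin_2, tin_3 below -0.05 m or angle between any of tin_1, tin_2, tin_3's own z axis and vertical above 1.4 rad).
It also fails if it takes over 72 s, if anything falls off the work surface, if the arm or the gripper's body presses on something with over 40 N, if the wrist force passes 120 N, or if a joint passes its speed limit or range.

ROBOT

A 6-joint arm with a two-finger parallel gripper is mounted at the origin on a cart in front of the work surface, level with it; the furniture and walls round the work are solid. World frame = base frame: x ahead of the robot, y to its left, z up, the work surface at z = 0. Lengths are in m, angles in rad, forces in N, time in s.
With the tool pointing down it reaches from about 0.325 to 0.9 m from the base axis. Payload 6.1 kg.
Tool frame: the origin (TCP) lies on the centre line of the jaws, within the pads' length; the fingertips stand 22 mm ahead of it and the grasp point (between the pads) lies 3 mm ahead of it (r.tip_extent is the distance from the TCP to the fingertips, in m); z points along the fingers, y is the line along which they close (so a half turn about z gives the same grasp; the last joint's range is limited). The gripper opens to 87 mm and grips with 3 to 60 N. Pads are 19 mm wide; open, the fingers measure 117 mm over their backs; the gripper's body (75 mm by 190 mm) begins 51 mm behind the grasp point.
Start: joints at [1.172, 0.22, 1.526, -0, 1.395, -0.126], TCP at [0.168, 0.602, 0.211] pointing down, gripper open.
Joint ranges: [-2.98, 2.98], [-0.91, 2.08], [0.09, 2.57], [-1.24, 4.39], [0.2, 2.65], [-2.68, 2.68]. Speed limits (rad/s): [2.57, 2.57, 3.01, 3.14, 3.14, 3.14].

INTERFACE

Orientations are given as a 3x3 rotation matrix whose columns are the frame's x, y, z axes.
In Python, from cell import status, viewer, r, silhouettes gives the robot as it stands. The module is installed in compiled form; this text tells all that it offers.
- The arm moves only by the tool play_rows, never from a script. Its arguments are lists of equal length, an entry for each row: "claw": the opening, from -1 (shut) to 1 (fully open); "linear": the shift along the tool's x, y, z in mm, a list of three; "rot": the turn, a rotation vector about the tool's x, y, z in rad, a list of three. In form: {"claw": [claw, ...], "linear": [[dx, dy, dz], ...], "rot": [[rx, ry, rz], ...]}. A call has 1 to 20 rows; each row shifts and turns the commanded pose from where the row before left it, along the tool's axes as they then stand; what a row does not reach is not made up. A row lasts 1/12 s, in which the tool goes at most 41.7 mm and 7.16 degrees, less where a joint would pass 70% of its speed; a pose out of reach is approached as far as the arm can. A call with a gripper value outside its range is refused whole. The fingers move at their own pace and stop on an object; "squeeze" is the grip in N (left out, the last holds). Time passes only in rows, so rows that do not move let the fingers close. It gives the time, the measured TCP pose, the force, the opening and the grip force at its end, in the units of the state.
- status.read_state(): the state, without advancing time (a new reading comes with each control period).
- viewer.read_camera(name): name is "scene" or "top"; returns a dict with "pixels" (400x640x3 uint8, blue, green, red), "z_map" (400x640 float32, m along the optical axis (not along the pixel's ray), 0 where there is no reading), "fovy" (degrees; the focal length in pixels is half the picture's height over the tangent of half this angle, whatever the lens; pixels are square), "cx", "cy" (the principal point, pixels), "distortion" ([k1, k2, p1, p2, k3] as OpenCV has them; the pictures are not rectified), "T" (4x4, takes a point from camera to world coordinates). Camera axes: x right, y down, z forward; pixel columns grow to the right and rows downward; lengths in m; the calibration is good to about 2 mm. A picture is of the moment at which its call begins.
- r.finish_job(): hands the job in; it is judged then, once.
Trained networks look in a picture, given as the dict that the camera call returned (one of the last four; its "shot" number tells which), for a name from the list of things; names that differ only in an ending like _2 or _b are one class to them, and where a whole thing is asked for, a point or a joint stands for the part that bears it (a point fixed in the world has none). Each returns a list of dicts, best first, with "confidence" (0 to 1); they miss things now and then, are a little off and sometimes report something else, mostly with a low value. They report only what shows in the picture. A call takes as long as a camera call.
- silhouettes(picture, name): "mask" (400x640 bool, what is visible of it) and "centre" ([column, row] in pixels, amid what is visible of it).
The state is a dict: "time": time; "qpos": joint angles; "qd": joint speeds; "joint_efforts": joint torques, N m; "position": TCP position; "eef_rot": TCP orientation; "wrist_force": force on the tool from outside, world axes, zero at the start; "wrist_torque": the same for the moment, N m; "finger_gap": finger opening in m; "gripper_force": force on a finger pad.
Only numpy, scipy, OpenCV 4.12 (cv2) and the standard library are available. Lean on these libraries where they do the work, as an engineer would, in place of code of your own. Each camera call takes 0.05 s, during which the arm holds its last target. There are 200 camera calls.

## Working session

There is one attempt and no reset: what is moved stays moved. The work goes in short steps, Python scripts to look and compute and a tool call to move; the robot and the scene stay as the last step left them, time stands still between calls to the robot, and variables do not carry over. Pictures are saved under pics/ and viewed, at most 10 in all, crops included, and the job is handed in when it is done.

Besides the shell and the picture viewer there is one more tool, called by a JSON object that holds its "name" and its "arguments". play_rows: Moves the arm, as the interface text tells. Its arguments: {"type":"object","properties":{"claw":{"type":"array"},"linear":{"type":"array"},"rot":{"type":"array"},"squeeze":{"type":"number"}},"required":["claw","linear","rot"]}

```bash
mkdir -p pics; cat > h.py <<'E'
import numpy as np, cv2
from cell import status, viewer, r, silhouettes
def cloud(p,m):
    f=200/np.tan(np.radians(p["fovy"])/2); K=np.array([[f,0,p["cx"]],[0,f,p["cy"]],[0,0,1]])
    m=m&(p["z_map"]>0); v,u=np.nonzero(m); z=p["z_map"][v,u]
    n=cv2.undistortPoints(np.stack([u,v],1).astype(float).reshape(-1,1,2),K,np.array(p["distortion"],float)).reshape(-1,2)
    c=np.c_[n*z[:,None],z]; T=np.array(p["T"]); return c@T[:3,:3].T+T[:3,3]
def top(c,dz=.008):
    h=np.percentile(c[:,2],95); t=c[abs(c[:,2]-h)<dz]
    (cx,cy),(w,l),a=cv2.minAreaRect((t[:,:2]*1000).astype(np.float32))
    if w>l: w,l,a=l,w,a+90
    return h,cx,cy,w,l,(a+90)%180  # long-axis angle from +x, deg
E
python3 - <<'E'
from h import *
s=status.read_state(); print(s["position"],s["eef_rot"],s["time"])
for n in ("scene","top"):
    p=viewer.read_camera(n); im=p["pixels"].copy()
    for name in ("tin_1","mug"):
        for d in silhouettes(p,name):
            if d["confidence"]<.3: continue
            m=cv2.erode(d["mask"].astype(np.uint8),np.ones((3,3)))>0
            c=cloud(p,m)
            if len(c)<20: continue
            print(n,name,round(d["confidence"],2),np.round(d["centre"]),np.round(top(c),3),c.min(0).round(3),c.max(0).round(3))
            cv2.circle(im,tuple(int(x) for x in d["centre"]),4,(0,0,255),-1)
    cv2.imwrite(f"pics/{n}0.png",im)
E
```

```text
[0.16814633 0.60127798 0.20972992] [[-9.63029848e-01  2.69393699e-01 -7.39140382e-04]
 [ 2.69394620e-01  9.63028176e-01 -1.80890308e-03]
 [ 2.24505923e-04 -1.94114810e-03 -9.99998091e-01]] 0.0
scene tin_1 0.84 [301. 197.] [5.50000e-02 5.07022e+02 1.94678e+02 7.20470e+01 1.14397e+02 1.71033e+02] [0.446 0.155 0.005] [0.566 0.233 0.057]
scene tin_1 0.68 [229. 157.] [5.50000e-02 5.00529e+02 4.62165e+02 7.01340e+01 1.12747e+02 4.00700e+00] [0.444 0.427 0.006] [0.559 0.501 0.057]
scene tin_1 0.62 [282. 165.] [5.50000e-02 5.69561e+02 3.29400e+02 6.98680e+01 1.11519e+02 8.00000e-01] [0.513 0.294 0.005] [0.626 0.365 0.058]
scene mug 0.63 [430. 267.] [ 9.90000e-02  5.04872e+02 -1.28900e+02  7.87730e+01  9.05960e+01
  3.10070e+01] [ 0.469 -0.193 -0.002] [ 0.58  -0.088  0.102]
top tin_1 0.96 [259. 187.] [5.80000e-02 5.71079e+02 3.30767e+02 6.86540e+01 1.16399e+02 6.11000e-01] [0.513 0.296 0.001] [0.629 0.366 0.061]
top tin_1 0.85 [313. 206.] [5.80000e-02 5.05949e+02 1.95135e+02 6.55140e+01 1.14252e+02 1.73357e+02] [0.446 0.159 0.022] [0.565 0.233 0.062]
top tin_1 0.81 [213. 212.] [5.80000e-02 5.00186e+02 4.63302e+02 6.99800e+01 1.14934e+02 3.17400e+00] [0.442 0.427 0.011] [0.557 0.499 0.061]
top mug 0.89 [436. 211.] [ 1.00000e-01  5.08582e+02 -1.30438e+02  7.68180e+01  9.08100e+01
  9.96550e+01] [ 0.469 -0.193  0.002] [ 0.546 -0.085  0.105]
```

View pics/scene0.png

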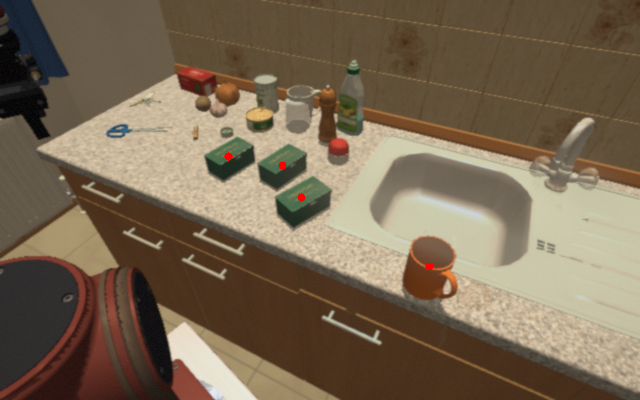

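View pics/top0.png

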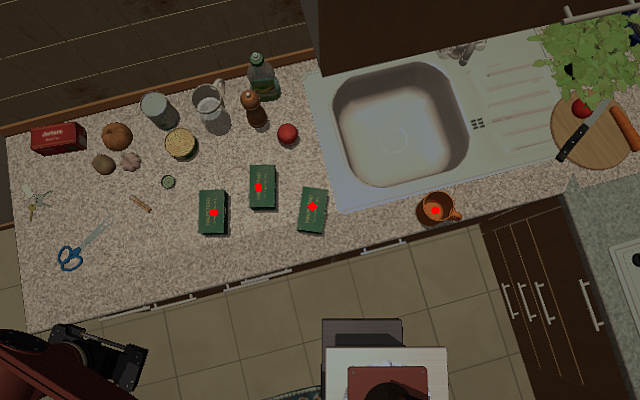

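The images show three tins, at top-view pixels (213,212), (259,187) and (313,206), and the mug at (436,211). The networks agree with both pictures. I'll start with the left tin at (0.500, 0.463).

{"name": "play_rows", "arguments": {"claw": [1, 1, 1, 1, 1, 1, 1, 1, 1, 1, 1, 1, 1, 1, 1, 1, 1, 1], "linear": [[-29.8, -3.6, 7.5], [-29.8, -3.6, 7.5], [-29.8, -3.6, 7.5], [-29.8, -3.6, 7.5], [-29.8, -3.6, 7.5], [-29.8, -3.6, 7.5], [-29.8, -3.6, 7.5], [-29.8, -3.6, 7.5], [-29.8, -3.6, 7.5], [-29.8, -3.6, 7.5], [-29.8, -3.6, 7.5], [-29.8, -3.6, 7.5], [0, 0, 0], [0, 0, 0], [0, 0, 0], [0, 0, 0], [0, 0, 0], [0, 0, 0]], "rot": [[0, 0, 0], [0, 0, 0], [0, 0, 0], [0, 0, 0], [0, 0, 0], [0, 0, 0], [0, 0, 0], [0, 0, 0], [0, 0, 0], [0, 0, 0], [0, 0, 0], [0, 0, 0], [0, 0, -0.083], [0, 0, -0.083], [0, 0, -0.083], [0, 0, -0.083], [0, 0, 0], [0, 0, 0]], "squeeze": 45}}

```text
time: 1.8
position: [0.5011, 0.4639, 0.1207]
eef_rot: [[-0.998, -0.057, -0.0], [-0.057, 0.998, -0.0], [0.0, -0.0, -1.0]]
wrist_force: [-0.1, -0.3, 0.4]
finger_gap: 0.0869
gripper_force: 0.0
```

```bash
cat >> h.py <<'E'
def delta(x,y,z,width_deg):
    s=status.read_state(); R=np.array(s["eef_rot"]); p=np.array(s["position"])
    d=R.T@(np.array([x,y,z])-p)*1000
    a=np.degrees(np.arctan2(R[1,1],R[0,1])); t=(width_deg-a+90)%180-90
    print("t",round(s["time"],2),"pos",p.round(4),"yaw",round(a,1),"dtool_mm",d.round(1),"rz",round(-np.radians(t),3),
     "F",np.round(s["wrist_force"],2),"T",np.round(s["wrist_torque"],3),"q",np.round(s["qpos"],2),"gap",s["finger_gap"])
E
python3 -c "
from h import *
delta(.5005,.4627,.032,93.5)"
```

```text
t 1.8 pos [0.5011 0.4639 0.1207] yaw 93.2 dtool_mm [ 0.7 -1.2 88.7] rz -0.004 F [-0.06 -0.27  0.36] T [-0.009 -0.048  0.042] q [ 0.63  0.43  1.44  0.    1.27 -1.  ] gap 0.08694781077787506
```

Descend, close, lift 100 mm.

{"name": "play_rows", "arguments": {"claw": [1, 1, 1, 1, 1, 1, -1, -1, -1, -1, -1, -1, -1, -1], "linear": [[0.5, -1, 20], [0, 0, 20], [0, 0, 20], [0, 0, 18], [0, 0, 10], [0, 0, 0], [0, 0, 0], [0, 0, 0], [0, 0, 0], [0, 0, 0], [0, 0, 0], [0, 0, 0], [0, 0, 0], [0, 0, 0]], "rot": [[0, 0, 0], [0, 0, 0], [0, 0, 0], [0, 0, 0], [0, 0, 0], [0, 0, 0], [0, 0, 0], [0, 0, 0], [0, 0, 0], [0, 0, 0], [0, 0, 0], [0, 0, 0], [0, 0, 0], [0, 0, 0]], "squeeze": 45}}

```text
time: 2.97
position: [0.5017, 0.4638, 0.0347]
eef_rot: [[-0.998, -0.059, 0.002], [-0.059, 0.998, 0.002], [-0.002, 0.002, -1.0]]
wrist_force: [-1.0, 0.3, 6.3]
finger_gap: 0.0686
gripper_force: 45.0
```

{"name": "play_rows", "arguments": {"claw": [-1, -1, -1, -1, -1, -1, -1, -1, -1, -1, -1, -1, -1, -1, -1, -1, -1, -1], "linear": [[0, 0, -10], [0, 0, -20], [0, 0, -25], [0, 0, -25], [0, 0, -20], [0, 0, -10], [0, 0, 0], [0, 0, 0], [0, 0, 0], [0, 0, 0], [0, 0, 0], [0, 0, 0], [0, 0, 0], [0, 0, 0], [0, 0, 0], [0, 0, 0], [0, 0, 0], [0, 0, 0]], "rot": [[0, 0, 0], [0, 0, 0], [0, 0, 0], [0, 0, 0], [0, 0, 0], [0, 0, 0], [0, 0, 0], [0, 0.1, 0], [0, 0.1, 0], [0, 0.1, 0], [0, 0.1, 0], [0, 0.1, 0], [0, 0, 0], [0, 0, 0], [0, 0, 0], [0, 0, 0], [0, 0, 0], [0, 0, 0]]}}

```text
time: 4.47
position: [0.5005, 0.4637, 0.1453]
eef_rot: [[-0.878, -0.06, -0.475], [-0.054, 0.998, -0.027], [0.476, 0.002, -0.879]]
wrist_force: [-0.0, -0.2, -4.5]
finger_gap: 0.0687
gripper_force: 44.9
```

```bash
python3 -c "
from h import *
delta(.5005,.4627,.032,93.5)"
```

```text
t 4.47 pos [0.5005 0.4637 0.1453] yaw 93.5 dtool_mm [-53.9  -1.2  99.7] rz -0.001 F [-0.02 -0.19 -4.51] T [ 0.084 -0.654  0.012] q [ 0.52  0.77  0.98  0.22  1.84 -1.1 ] gap 0.06869382552553994
```

{"name": "play_rows", "arguments": {"claw": [-1, -1, -1, -1, -1, -1, -1, -1, -1, -1, -1, -1, -1, -1, -1, -1], "linear": [[0, 0, 0], [0, 0, 0], [0, 0, 0], [0, 0, 0], [0, 0, 0], [0, 0, 0], [0, 0, 0], [0, 0, 0], [0, 0, 0], [0, 0, 0], [0, 0, 0], [0, 0, 0], [0, 0, 0], [0, 0, 0], [0, 0, 0], [0, 0, 0]], "rot": [[0, -0.1, 0], [0, -0.1, 0], [0, -0.1, 0], [0, -0.1, 0], [0, -0.1, 0], [0, -0.1, 0], [0, -0.1, 0], [0, -0.1, 0], [0, -0.1, 0], [0, -0.1, 0], [0, 0, 0], [0, 0, 0], [0, 0, 0], [0, 0, 0], [0, 0, 0], [0, 0, 0]]}}

```text
time: 5.8
position: [0.502, 0.4629, 0.1437]
eef_rot: [[-0.876, -0.058, 0.479], [-0.05, 0.998, 0.028], [-0.48, 0.001, -0.878]]
wrist_force: [-0.3, -0.5, -3.8]
finger_gap: 0.0684
gripper_force: 44.9
```

```bash
python3 -c "
from h import *
delta(.5005,.4627,.032,93.5)"
```

```text
t 5.8 pos [0.502  0.4629 0.1437] yaw 93.3 dtool_mm [54.9 -0.2 97.2] rz -0.003 F [-0.3  -0.52 -3.77] T [-0.019  0.661 -0.008] q [ 0.8   0.18  1.79 -0.45  0.84 -0.58] gap 0.06844106538798268
```

{"name": "play_rows", "arguments": {"claw": [-1, -1, -1, -1, -1, -1, -1, -1, -1], "linear": [[0, 0, 0], [0, 0, 0], [0, 0, 0], [0, 0, 0], [0, 0, 0], [0, 0, 0], [0, 0, 0], [0, 0, 0], [0, 0, 0]], "rot": [[0, 0.1, 0], [0, 0.1, 0], [0, 0.1, 0], [0, 0.1, 0], [0, 0.1, 0], [0, 0, 0], [0, 0, 0], [0, 0, 0], [0, 0, 0]]}}

```text
time: 6.55
position: [0.4998, 0.463, 0.1426]
eef_rot: [[-0.998, -0.06, 0.001], [-0.06, 0.998, -0.0], [-0.001, -0.0, -1.0]]
wrist_force: [-0.2, -0.3, -4.0]
finger_gap: 0.0687
gripper_force: 44.9
```

```bash
python3 -c "
from h import *
delta(.5005,.4627,.032,93.5)"
```

```text
t 6.55 pos [0.4998 0.463  0.1426] yaw 93.4 dtool_mm [ -0.6  -0.3 110.6] rz -0.001 F [-0.15 -0.31 -3.97] T [ 0.037 -0.025 -0.036] q [ 0.63  0.4   1.43 -0.    1.31 -1.  ] gap 0.06874186338443038
```

```bash
cat >> h.py <<'E'
def avg(n=6):
    L=[]
    for i in range(n):
        viewer.read_camera("top"); s=status.read_state(); R=np.array(s["eef_rot"])
        L.append(np.r_[s["wrist_force"],s["wrist_torque"],R.T@np.array(s["wrist_torque"])])
    L=np.array(L); print(s["time"],L.mean(0).round(3),L.std(0)[2:6].round(3),"Rz",R[2].round(3))
E
python3 -c "
from h import *
avg()"
```

```text
6.85 [ 0.026  0.178 -4.453  0.013 -0.018 -0.005 -0.012 -0.018  0.005] [0.526 0.021 0.033 0.037] Rz [-0.001  0.    -1.   ]
```

{"name": "play_rows", "arguments": {"claw": [-1, -1, -1, -1, -1, -1, -1, -1, -1, -1, -1, -1, -1, -1, -1, -1, -1, -1], "linear": [[0, 0, 0], [0, 0, 0], [0, 0, 0], [0, 0, 0], [0, 0, 0], [0, 0, 0], [0, 0, 0], [0, 0, 0], [0, 0, 0], [0, 0, 0], [0, 0, 0], [0, 0, 0], [0, 0, 0], [0, 0, 0], [0, 0, 0], [0, 0, 0], [0, 0, 0], [0, 0, 0]], "rot": [[0, 0.1, 0], [0, 0.1, 0], [0, 0.1, 0], [0, 0.1, 0], [0, 0.1, 0], [0, 0, 0], [0, 0, 0], [0, 0, 0], [0, 0, 0], [0, -0.1, 0], [0, -0.1, 0], [0, -0.1, 0], [0, -0.1, 0], [0, -0.1, 0], [0, 0, 0], [0, 0, 0], [0, 0, 0], [0, 0, 0]]}}

```text
time: 8.35
position: [0.502, 0.4632, 0.1442]
eef_rot: [[-0.998, -0.059, 0.0], [-0.059, 0.998, 0.001], [-0.0, 0.001, -1.0]]
wrist_force: [0.4, 0.1, -4.4]
finger_gap: 0.0684
gripper_force: 44.9
```

```bash
python3 -c "
from h import *
avg()"
```

```text
8.65 [ 0.405 -0.158 -4.292  0.022  0.043 -0.024 -0.024  0.041  0.024] [0.547 0.024 0.023 0.028] Rz [ 0.001 -0.    -1.   ]
```

{"name": "play_rows", "arguments": {"claw": [-1, -1, -1, -1, -1, -1, -1, -1, -1, -1, -1, -1, -1, -1, -1, -1, -1, -1, -1, -1], "linear": [[0, 0, 0], [0, 0, 0], [0, 0, 0], [0, 0, 0], [0, 0, 0], [0, 0, 0], [0, 0, 0], [0, 0, 0], [0, 0, 0], [0, 0, 0], [0, 0, 0], [0, 0, 0], [0, 0, 0], [0, 0, 0], [0, 0, 0], [0, 0, 0], [0, 0, 0], [0, 0, 0], [0, 0, 0], [0, 0, 0]], "rot": [[0, -0.1, 0], [0, -0.1, 0], [0, -0.1, 0], [0, -0.1, 0], [0, -0.1, 0], [0, 0, 0], [0, 0, 0], [0, 0, 0], [0, 0, 0], [0, 0, 0], [0, 0.08, 0], [0, 0.08, 0], [0, 0.08, 0], [0, 0.08, 0], [0, 0.08, 0], [0, 0.05, 0], [0, 0.05, 0], [0, 0, 0], [0, 0, 0], [0, 0, 0]]}}

```text
time: 10.32
position: [0.5011, 0.4628, 0.1427]
eef_rot: [[-0.998, -0.059, 0.001], [-0.059, 0.998, 0.0], [-0.001, 0.0, -1.0]]
wrist_force: [0.1, 0.5, -3.9]
finger_gap: 0.0684
gripper_force: 44.9
```

```bash
python3 -c "
from h import *
avg(14)"
```

```text
11.0167 [ 1.910e-01  1.020e-01 -4.155e+00  3.200e-02 -3.700e-02  3.000e-03
 -3.000e-02 -3.900e-02 -3.000e-03] [0.34  0.03  0.027 0.023] Rz [ 0. -0. -1.]
```

{"name": "play_rows", "arguments": {"claw": [-1, -1, -1, -1, -1, -1, -1, -1, -1, -1, -1, -1, -1, -1, -1, -1, -1, -1, -1, -1], "linear": [[0, 0, 0], [0, 0, 0], [0, 0, 0], [0, 0, 0], [0, 0, 0], [0, 0, 0], [0, 0, 0], [0, 0, 0], [0, 0, 0], [0, 0, 0], [0, 0, 0], [0, 0, 0], [0, 0, 0], [0, 0, 0], [0, 0, 0], [0, 0, 0], [0, 0, 0], [0, 0, 0], [0, 0, 0], [0, 0, 0]], "rot": [[0, 0.1, 0], [0, 0.1, 0], [0, 0.1, 0], [0, 0.1, 0], [0, 0.1, 0], [0, 0, 0], [0, 0, 0], [0, 0, 0], [0, 0, 0], [0, 0, 0], [0, -0.08, 0], [0, -0.08, 0], [0, -0.08, 0], [0, -0.08, 0], [0, -0.08, 0], [0, -0.05, 0], [0, -0.05, 0], [0, 0, 0], [0, 0, 0], [0, 0, 0]]}}

```text
time: 12.68
position: [0.5005, 0.4632, 0.1441]
eef_rot: [[-0.998, -0.06, 0.0], [-0.06, 0.998, 0.001], [-0.0, 0.001, -1.0]]
wrist_force: [1.0, -0.4, -4.1]
finger_gap: 0.0685
gripper_force: 44.9
```

```bash
python3 -c "
from h import *
avg(14)
delta(.5005,.4627,.034,93.5)"
```

```text
13.3833 [-8.200e-02 -2.500e-02 -4.331e+00  1.700e-02  8.000e-02  3.000e-03
 -2.200e-02  7.900e-02 -3.000e-03] [0.393 0.025 0.033 0.026] Rz [ 0. -0. -1.]
t 13.38 pos [0.5007 0.4629 0.1428] yaw 93.4 dtool_mm [  0.2  -0.2 108.8] rz -0.002 F [-0.34 -0.22 -4.43] T [-0.006  0.166  0.012] q [ 0.63  0.4   1.43  0.    1.31 -1.  ] gap 0.06847806014599496
```

Readings after opposite tilts differ by 0.117 N·m, against about 0.126 expected from a 160 g ball moving ±40 mm, so this is the rattling tin. I'll lift it and carry it to the mug.

{"name": "play_rows", "arguments": {"claw": [-1, -1, -1, -1, -1, -1, -1, -1, -1, -1, -1, -1, -1, -1, -1, -1, -1, -1, -1, -1], "linear": [[0, 0, -8], [0, 0, -16], [0, 0, -20], [0, 0, -16], [0, 0, -10], [0, -8, 0], [0, -15, 0], [2, -24, 0], [2, -24, 0], [2, -24, 0], [2, -24, 0], [2, -24, 0], [2, -24, 0], [2, -24, 0], [2, -24, 0], [2, -24, 0], [2, -24, 0], [0, -20, 0], [0, -12, 0], [0, -5, 0]], "rot": [[0, 0, 0], [0, 0, 0], [0, 0, 0], [0, 0, 0], [0, 0, 0], [0, 0, 0], [0, 0, 0], [0, 0, 0], [0, 0, 0], [0, 0, 0], [0, 0, 0], [0, 0, 0], [0, 0, 0], [0, 0, 0], [0, 0, 0], [0, 0, 0], [0, 0, 0], [0, 0, 0], [0, 0, 0], [0, 0, 0]]}}

```text
time: 15.05
position: [0.4981, 0.1603, 0.2122]
eef_rot: [[-0.998, -0.057, -0.001], [-0.057, 0.998, -0.001], [0.001, -0.001, -1.0]]
wrist_force: [-0.4, 0.3, -3.9]
finger_gap: 0.0688
gripper_force: 44.9
```

```bash
python3 - <<'E'
from h import *
delta(.507,-.141,.215,93.5)
p=viewer.read_camera("top")
for d in silhouettes(p,"mug")[:1]:
    c=cloud(p,d["mask"]); print(d["confidence"],c.min(0),c.max(0))
    c=c[c[:,2]>.09]; print(cv2.minEnclosingCircle((c[:,:2]*1000).astype(np.float32)), np.percentile(c,[1,99],axis=0))
E
```

```text
t 15.05 pos [0.4981 0.1603 0.2122] yaw 93.3 dtool_mm [   8.3 -301.3   -2.6] rz -0.004 F [-0.37  0.28 -3.86] T [ 0.037 -0.004  0.014] q [ 0.16 -0.02  1.79 -0.    1.38 -1.47] gap 0.0687846108042118
0.63 [ 0.4682985  -0.19372775 -0.00099784] [ 0.57046016 -0.08505135  0.10796146]
((503.5844421386719, -136.45858764648438), 52.62632369995117) [[ 0.46924111 -0.18157359  0.09018478]
 [ 0.54712692 -0.08558801  0.10523163]]
```

{"name": "play_rows", "arguments": {"claw": [-1, -1, -1, -1, -1, -1, -1, -1, -1, -1, -1, -1, -1, -1, -1, -1, -1, -1, -1, -1], "linear": [[0, -8, 0], [1, -16, 0], [1, -24, 0], [1, -24, 0], [1, -24, 0], [1, -24, 0], [1, -24, 0], [1, -24, 0], [1, -24, 0], [0, -24, 0], [0, -24, 0], [0, -24, 0], [0, -20, 0], [0, -12, 0], [0, -5, 0], [0, 0, 0], [0, 0, 0], [0, 0, 0], [0, 0, 0], [0, 0, 0]], "rot": [[0, 0, 0], [0, 0, 0], [0, 0, 0], [0, 0, 0], [0, 0, 0], [0, 0, 0], [0, 0, 0], [0, 0, 0], [0, 0, 0], [0, 0, 0], [0, 0, 0], [0, 0, 0], [0, 0, 0], [0, 0, 0], [0, 0, 0], [0, 0, 0], [0, 0, 0], [0, 0, 0], [0, 0, 0], [0, 0, 0]]}}

```text
time: 16.82
position: [0.5084, -0.1378, 0.2129]
eef_rot: [[-0.998, -0.06, 0.0], [-0.06, 0.998, 0.0], [-0.0, 0.0, -1.0]]
wrist_force: [-0.3, 1.2, -4.0]
finger_gap: 0.0687
gripper_force: 44.9
```

```bash
python3 - <<'E'
from h import *
delta(.507,-.141,.215,93.5)
p=viewer.read_camera("scene"); cv2.imwrite("pics/end.png",p["pixels"])
for n in ("tin_1","mug"):
  for d in silhouettes(p,n):
    if d["confidence"]<.3: continue
    c=cloud(p,d["mask"]); print(n,d["confidence"],d["centre"],np.percentile(c,[2,98],axis=0).round(3).tolist())
E
```

```text
t 16.82 pos [ 0.5084 -0.1378  0.2129] yaw 93.5 dtool_mm [ 1.6 -3.1 -2.1] rz -0.001 F [-0.25  1.17 -3.98] T [ 0.035  0.087 -0.029] q [-0.41 -0.02  1.78  0.    1.38 -2.05] gap 0.06867956602395252
tin_1 0.93 [302.5, 195.6] [[0.449, 0.158, 0.001], [0.563, 0.236, 0.056]]
tin_1 0.87 [285.4, 163.5] [[0.515, 0.297, 0.004], [0.627, 0.363, 0.056]]
tin_1 0.79 [447.8, 212.1] [[0.45, -0.172, 0.18], [0.565, -0.103, 0.234]]
mug 0.75 [426.0, 270.2] [[0.47, -0.188, 0.009], [0.547, -0.091, 0.1]]
```

View pics/end.png

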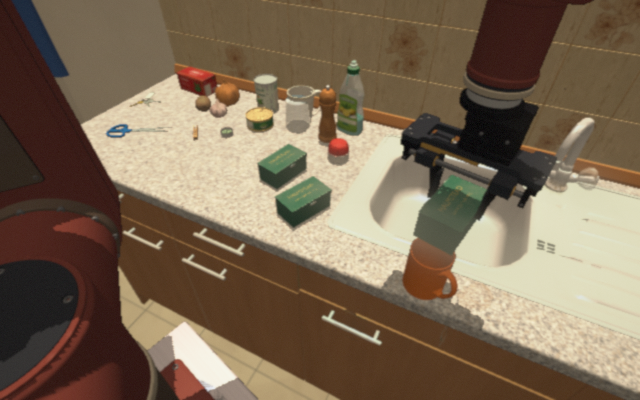

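The held tin (448,212) is level above the mug (426,270), spanning x 0.45–0.565, y −0.17–−0.10 and z 0.18–0.234. The other two tins, (285,163) and (302,196), are where they started.

```bash
python3 -c "
from h import *
print(r.finish_job())"
```

```text
the job is handed in; nothing more can be done
None
```

I handed the job in holding the left-hand tin, the first one I tried, level over the orange mug about 18 cm above the worktop; its wrist-torque change when tilted each way matched the loose ball, so I never moved the other two tins, and no verdict came back.

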